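# Line up printed hose adapters by size for scanning

### The job

Line up the four white printed hose adapters on the scanning board in order of size: the smallest on the steel disc next to the upright steel post, then the next larger one on each following disc, with the largest on the disc farthest from the post. Stand each one upright, centred on its own disc as well as the eye can judge, setting it down rather than dropping it and tipping none over.

Things in the scene. Friction and masses are not known exactly. Their poses are not given: they have to be found in the camera images.
- adapter_36: The smallest of four white 3D-printed hose adapters, loose, standing upright on the table: a round hollow tube (barrel) 24 mm in outer diameter with a 4 mm wall, standing on a round foot flange 36 mm in diameter and 6 mm thick; 40 mm tall over all, open at the top. Origin: centre of the underside of its flange; z runs up along its axis.
- adapter_44: The second smallest of four white 3D-printed hose adapters, loose, standing upright on the table: a round hollow tube (barrel) 30 mm in outer diameter with a 4 mm wall, standing on a round foot flange 44 mm in diameter and 6 mm thick; 54 mm tall over all, open at the top. Origin: centre of the underside of its flange; z runs up along its axis.
- adapter_52: The second largest of four white 3D-printed hose adapters, loose, standing upright on the table: a round hollow tube (barrel) 36 mm in outer diameter with a 4 mm wall, standing on a round foot flange 52 mm in diameter and 6 mm thick; 68 mm tall over all, open at the top. Origin: centre of the underside of its flange; z runs up along its axis.
- adapter_60: The largest of four white 3D-printed hose adapters, loose, standing upright on the table: a round hollow tube (barrel) 42 mm in outer diameter with a 4 mm wall, standing on a round foot flange 60 mm in diameter and 6 mm thick; 82 mm tall over all, open at the top. Origin: centre of the underside of its flange; z runs up along its axis.
- disc_a: One of four alike dark steel discs, 70 mm in diameter and 6 mm thick, in a row about 95 mm apart, fixed on a white board 12 mm thick and 125 mm wide (its letter says nothing about its place in the row). Origin: centre of the disc's underside, on the board's top, 12 mm above the table; the disc's top is 6 mm above the origin, 18 mm above the table.
- disc_b: One of four alike dark steel discs, 70 mm in diameter and 6 mm thick, in a row about 95 mm apart, fixed on a white board 12 mm thick and 125 mm wide (its letter says nothing about its place in the row). Origin: centre of the disc's underside, on the board's top, 12 mm above the table; the disc's top is 6 mm above the origin, 18 mm above the table.
- disc_c: One of four alike dark steel discs, 70 mm in diameter and 6 mm thick, in a row about 95 mm apart, fixed on a white board 12 mm thick and 125 mm wide (its letter says nothing about its place in the row). Origin: centre of the disc's underside, on the board's top, 12 mm above the table; the disc's top is 6 mm above the origin, 18 mm above the table.
- disc_d: One of four alike dark steel discs, 70 mm in diameter and 6 mm thick, in a row about 95 mm apart, fixed on a white board 12 mm thick and 125 mm wide (its letter says nothing about its place in the row). Origin: centre of the disc's underside, on the board's top, 12 mm above the table; the disc's top is 6 mm above the origin, 18 mm above the table.
- post: Upright dark steel post, 16 mm in diameter and 70 mm tall on a 30 mm round foot, fixed on the board in line with the discs, about 67 mm beyond the disc at one end of the row (it may be either end; at the other end is only a low grey plastic block 16 mm high). Origin: centre of its underside, on the board's top.

How it is judged:
By the outcome, as a careful person would: the job done as asked, in the order asked, and still so for the second after the job is handed in, with the robot touching nothing.
It also fails if it takes over 112 s, if anything falls off the work surface, if the arm or the gripper's body presses on something with over 40 N, if the wrist force passes 120 N, or if a joint passes its speed limit or range.

### The arm

A 6-joint arm with a two-finger parallel gripper is mounted at the origin on the work surface. World frame = base frame: x ahead of the robot, y to its left, z up, the work surface at z = 0. Lengths are in mm, angles in degrees, forces in N, time in s.
With the tool pointing down it reaches from about 300 to 875 mm from the base axis. Payload 4.2 kg.
Tool frame: the origin (TCP) lies at the very end of the fingers, on their centre line; the grasp point (between the pads) lies 19 mm behind it (manip.tcp_to_grasp is the z of the grasp point in the tool frame, in mm); z points along the fingers, y is the line along which they close (so a half turn about z gives the same grasp; the last joint's range is limited). The gripper opens to 85 mm and grips with 20 to 120 N. Pads are 22 mm wide; open, the fingers measure 114 mm over their backs; the gripper's body (76 mm by 85 mm) begins 54 mm behind the grasp point. The pads swing forward as they close: fully open they stand 13 mm farther back than shut.
Start: joints at [62.51, 18.312, 89.639, -0, 72.044, -1.146], TCP at [255.171, 515.295, 231.338] pointing down, gripper open.
Joint ranges: [-177.97, 177.97], [-48.28, 115.42], [12.27, 149.76], [-77.06, 257.06], [2.81, 150.46], [-146.56, 146.56]. Speed limits (degrees/s): [147.25, 147.25, 180, 180, 180, 180].

### API

Orientations are given as a 3x3 rotation matrix whose columns are the frame's x, y, z axes.
In Python, from rig import manip gives the robot as it stands. The module is installed in compiled form; this text tells all that it offers.
- The arm moves only by the tool arm_command, never from a script. Its argument "targets" is a list of rows, each an object of numbers: "x", "y", "z": the shift along the tool's x, y, z in units of 50 mm (1.0 is 50 mm); "wx", "wy", "wz": the turn, a rotation vector about the tool's x, y, z in units of 8 degrees (1.0 is 8 degrees); "claw": the finger opening in mm, from 0 to 85.4. A call has 1 to 20 rows; each row shifts and turns the commanded pose from where the row before left it, along the tool's axes as they then stand; what a row does not reach is not made up. A row lasts 1/10 s, in which the tool goes at most 50 mm and 8.59 degrees, less where a joint would pass 70% of its speed; a pose out of reach is approached as far as the arm can. A call is refused whole if a number of a shift passes 1 or a number of a turn 1, either way. A call with a gripper value outside its range is refused whole. The fingers move at their own pace and stop on an object; "force" is the grip in N (left out, the last holds). Time passes only in rows, so rows that do not move let the fingers close. It gives the time, the measured TCP pose, the force, the opening and the grip force at its end, in the units of the state.
- manip.state(): the state, without advancing time (a new reading comes with each control period).
- manip.camera(name): name is "scene" or "side" or "wrist"; returns (picture, depth): 420x560x3 uint8, red, green, blue; 420x560 float32, mm along the optical axis (not along the pixel's ray), 0 where there is no reading.
- manip.get_calibration(name): a dict with "camera_matrix" (3x3 intrinsics, pixels), "cam_to_world" (4x4, takes a point from camera to world coordinates). Camera axes: x right, y up, looking along -z (the intrinsics and any distortion apply to the point x, -y, -z); pixel columns grow to the right and rows downward; lengths in mm; the calibration is good to about 2 mm. A picture is of the moment at which its call begins: read the wrist's pose just before it. get_calibration takes no time and is no camera call; for the wrist camera it gives the pose at the moment of the call.
- manip.finish_job(): hands the job in; it is judged then, once.
The state is a dict: "t": time; "joint_pos": joint angles; "qd": joint speeds; "effort": joint torques, N m; "ee_pos": TCP position; "tcp_rot": TCP orientation; "wrist_force": force on the tool from outside, world axes, zero at the start; "ft_torque": the same for the moment, N m; "gripper_width": finger opening in mm; "grasp_force": force on a finger pad.
Only numpy, scipy, OpenCV 4.12 (cv2) and the standard library are available. Lean on these libraries where they do the work, as an engineer would, in place of code of your own. Each camera call takes 0.05 s, during which the arm holds its last target. There are 200 camera calls.

## Working session

There is one attempt and no reset: what is moved stays moved. The work goes in short steps, Python scripts to look and compute and a tool call to move; the robot and the scene stay as the last step left them, time stands still between calls to the robot, and variables do not carry over. Pictures are saved under pics/ and viewed, at most 14 in all, crops included, and the job is handed in when it is done.

Besides the shell and the picture viewer there is one more tool, called as name(argument=value, ...) on one line, values as JSON. arm_command: Moves the arm, as the interface text tells. Its arguments: {"type":"object","properties":{"targets":{"type":"array"},"force":{"type":"number"}},"required":["targets"]}

```bash
mkdir -p pics; cat > h.py <<'E'
import numpy as np, cv2
from rig import manip
def snap(name,tag):
    c=manip.get_calibration(name); im,d=manip.camera(name)
    np.savez(f'pics/{tag}.npz',im=im,d=d,K=c['camera_matrix'],T=c['cam_to_world'])
    cv2.imwrite(f'pics/{tag}.png',im[:,:,::-1]); return im,d,np.array(c['camera_matrix']),np.array(c['cam_to_world']),c
def cloud(d,K,T):
    v,u=np.mgrid[:d.shape[0],:d.shape[1]]
    p=np.stack([(u-K[0,2])/K[0,0]*d,-(v-K[1,2])/K[1,1]*d,-d],-1)
    return p@T[:3,:3].T+T[:3,3]
E
python3 - <<'E'
from h import *
for n in('scene','side','wrist'):
    im,d,K,T,c=snap(n,n+'0'); print(n,[k for k in c],K.round(1).tolist(),T.round(2).tolist(),(d>0).mean())
a=[cv2.imread(f'pics/{n}0.png') for n in('scene','side')]
s=manip.state(); print(s['t'],s['ee_pos'],s['tcp_rot'],s['wrist_force'],s['gripper_width'],manip.tcp_to_grasp)
E
```

```text
scene ['camera_matrix', 'cam_to_world'] [[448.3, 0.0, 275.3], [0.0, 448.3, 205.5], [0.0, 0.0, 1.0]] [[0.08, -0.82, 0.57, 1162.86], [1.0, 0.06, -0.05, -72.06], [0.01, 0.57, 0.82, 927.13], [0.0, 0.0, 0.0, 1.0]] 0.9959821428571428
side ['camera_matrix', 'cam_to_world'] [[426.6, 0.0, 282.0], [0.0, 426.6, 206.1], [0.0, 0.0, 1.0]] [[0.77, 0.41, -0.49, 151.79], [-0.64, 0.51, -0.58, -493.23], [0.02, 0.76, 0.65, 570.43], [0.0, 0.0, 0.0, 1.0]] 0.995829081632653
wrist ['camera_matrix', 'cam_to_world'] [[304.6, 0.0, 284.5], [0.0, 304.6, 208.9], [0.0, 0.0, 1.0]] [[0.44, -0.86, -0.27, 186.19], [0.9, 0.42, 0.14, 550.04], [-0.0, -0.3, 0.95, 373.56], [0.0, 0.0, 0.0, 1.0]] 0.9960416666666667
0.15 [254.96708643 514.97956873 230.64264317] [[-8.96157063e-01  4.43736450e-01 -6.93451999e-04]
 [ 4.43736987e-01  8.96156198e-01 -1.24736713e-03]
 [ 6.79390452e-05 -1.42554716e-03 -9.99998982e-01]] [ 0.50103478 -0.13533921 -0.24440756] 85.32641731415684 -18.700000000000003
```

View pics/scene0.png

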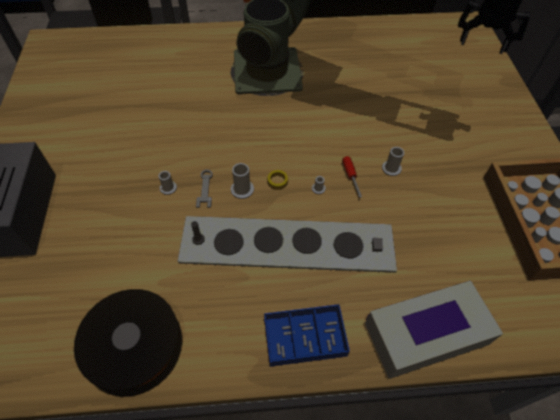

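View pics/side0.png

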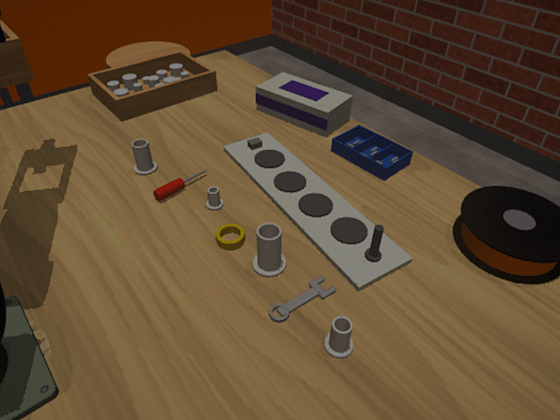

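The scene view shows the post at the left end (197,233), with discs at (229,242), (268,240), (307,241) and (348,245). The adapters are at (167,183), (242,180; largest), (319,184; smallest) and (393,160). The side view agrees, with the post at (375,245). Next I'll locate each one in both views.

```bash
cat > m.py <<'E'
from h import *
C={}
for n in('scene0','side0'):
    z=np.load(f'pics/{n}.npz'); C[n]=(z['im'],cloud(z['d'],z['K'],z['T']),z)
px={'scene0':dict(A=(167,186),B=(242,188),Cc=(319,188),D=(393,168),post=(198,240),d1=(229,242),d2=(268,240),d3=(307,241),d4=(348,245)),
 'side0':dict(A=(340,345),B=(269,262),Cc=(214,203),D=(145,165),post=(374,254),d1=(349,230),d2=(316,205),d3=(290,182),d4=(269,158))}
for n,(im,P,z) in C.items():
    g=cv2.cvtColor(im,cv2.COLOR_RGB2GRAY)
    for k,(u,v) in px[n].items():
        c=np.median(P[v-2:v+3,u-2:u+3].reshape(-1,3),0)
        if k[0]=='d':
            # dark region connected to the seed
            _,lab=cv2.connectedComponents(((g<np.median(g[v-3:v+4,u-3:u+4])+30)&(np.hypot(P[...,0]-c[0],P[...,1]-c[1])<48)&(P[...,2]<35)).astype(np.uint8))
            m=lab==lab[v,u]; q=P[m]; (x,y),r=cv2.minEnclosingCircle(q[:,:2].astype(np.float32))
            print(n,k,'mean',q.mean(0).round(1),'circ',round(x,1),round(y,1),round(r,1),'zmed',np.median(q[:,2]).round(1),m.sum())
        else:
            m=(np.hypot(P[...,0]-c[0],P[...,1]-c[1])<50)&(P[...,2]>14); q=P[m]
            zt=np.percentile(q[:,2],97); t=q[q[:,2]>zt-6]; (x,y),r=cv2.minEnclosingCircle(t[:,:2].astype(np.float32))
            print(n,k,'seed',c.round(1),'ztop',zt.round(1),'topcirc',round(x,1),round(y,1),round(r,1),len(t))
E
python3 m.py
```

```text
scene0 A seed [ 460.1 -282.    27.5] ztop 56.4 topcirc 447.7 -284.3 15.6 57
scene0 B seed [485.1 -94.7  32.2] ztop 83.3 topcirc 465.3 -94.2 22.0 96
scene0 Cc seed [489.   99.3  18.4] ztop 43.2 topcirc 478.4 100.6 13.0 37
scene0 D seed [442.1 299.   23.3] ztop 70.3 topcirc 426.1 304.7 19.7 74
scene0 post seed [ 621.5 -202.6   21. ] ztop 83.2 topcirc 614.6 -202.4 9.2 41
scene0 d1 mean [ 628.7 -133.1   18.7] circ 627.8 -132.4 35.2 zmed 18.7 597
scene0 d2 mean [630.2 -40.1  18.8] circ 629.2 -39.2 34.9 zmed 18.7 593
scene0 d3 mean [639.4  49.3  18.8] circ 637.8 50.3 35.7 zmed 18.8 589
scene0 d4 mean [658.6 144.6  18.9] circ 656.8 145.7 35.3 zmed 18.9 604
side0 A seed [ 434.4 -296.5   26.2] ztop 55.3 topcirc 443.9 -286.0 15.3 203
side0 B seed [ 451.  -113.    30.3] ztop 82.6 topcirc 463.4 -97.4 22.0 216
side0 Cc seed [470.1  90.   15.5] ztop 40.3 topcirc 474.8 99.8 12.3 79
side0 D seed [418.8 287.6  21.7] ztop 68.5 topcirc 422.1 303.0 19.6 110
side0 post seed [ 607.  -209.9   25.7] ztop 82.5 topcirc 610.2 -203.7 8.2 69
side0 d1 mean [ 622.6 -135.3   18.1] circ 626.5 -131.9 38.6 zmed 18.2 787
side0 d2 mean [624.3 -42.6  18. ] circ 629.1 -39.4 39.1 zmed 18.1 647
side0 d3 mean [633.3  47.4  17.9] circ 638.8 51.3 39.9 zmed 18.0 542
side0 d4 mean [652.8 142.2  17.8] circ 658.4 142.5 40.8 zmed 18.0 441
```

By height the adapters are A=44, B=60, C=36 and D=52. The two cameras differ by about 4 mm, so I'll refine with the wrist camera. First I'll turn the tool so it closes along world x (tool x = world y), then move over D.

arm_command(targets=[{"wz": 0.995, "claw": 85}, {"wz": 0.995}, {"wz": 0.995}, {"wz": 0.995}, {"wz": 0.995}, {"wz": 0.995}, {"wz": 0.995}, {"wz": 0.995}, {"x": -0.53, "y": 0.42, "z": 0.1}, {"x": -0.53, "y": 0.42, "z": 0.1}, {"x": -0.53, "y": 0.42, "z": 0.1}, {"x": -0.53, "y": 0.42, "z": 0.1}, {"x": -0.53, "y": 0.42, "z": 0.1}, {"x": -0.53, "y": 0.42, "z": 0.1}, {"x": -0.53, "y": 0.42, "z": 0.1}, {"x": -0.53, "y": 0.42, "z": 0.1}, {}, {}])

```text
schema error: expected keys x, y, z, wx, wy, wz, claw
```

```bash
python3 - <<'E'
from h import *
snap('wrist','w1'); s=manip.state(); print(s['t'],s['ee_pos'].round(2) if hasattr(s['ee_pos'],'round') else s['ee_pos'],np.round(s['tcp_rot'],4).tolist())
print(np.load('pics/w1.npz')['T'].round(2).tolist())
E
```

```text
0.2 [255.05 515.04 230.83] [[-0.8962, 0.4437, -0.0004], [0.4437, 0.8962, -0.0009], [0.0, -0.001, -1.0]]
[[0.44, -0.86, -0.27, 186.21], [0.9, 0.42, 0.14, 550.07], [-0.0, -0.3, 0.95, 373.68], [0.0, 0.0, 0.0, 1.0]]
```

View pics/w1.png

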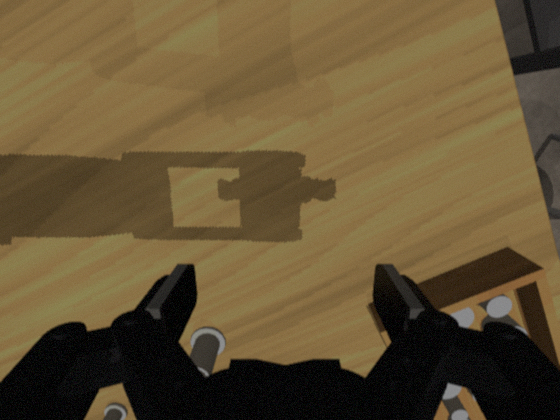

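The call was refused because every row needs all the keys, so the arm hasn't moved. The picture shows the fingers at (190,270) and (390,270), and adapter D at (208,345). I'll resend it with all keys.

arm_command(targets=[{"x": 0, "y": 0, "z": 0, "wx": 0, "wy": 0, "wz": 0.995, "claw": 85}, {"x": 0, "y": 0, "z": 0, "wx": 0, "wy": 0, "wz": 0.995, "claw": 85}, {"x": 0, "y": 0, "z": 0, "wx": 0, "wy": 0, "wz": 0.995, "claw": 85}, {"x": 0, "y": 0, "z": 0, "wx": 0, "wy": 0, "wz": 0.995, "claw": 85}, {"x": 0, "y": 0, "z": 0, "wx": 0, "wy": 0, "wz": 0.995, "claw": 85}, {"x": 0, "y": 0, "z": 0, "wx": 0, "wy": 0, "wz": 0.995, "claw": 85}, {"x": 0, "y": 0, "z": 0, "wx": 0, "wy": 0, "wz": 0.995, "claw": 85}, {"x": 0, "y": 0, "z": 0, "wx": 0, "wy": 0, "wz": 0.995, "claw": 85}, {"x": -0.53, "y": 0.42, "z": 0.1, "wx": 0, "wy": 0, "wz": 0, "claw": 85}, {"x": -0.53, "y": 0.42, "z": 0.1, "wx": 0, "wy": 0, "wz": 0, "claw": 85}, {"x": -0.53, "y": 0.42, "z": 0.1, "wx": 0, "wy": 0, "wz": 0, "claw": 85}, {"x": -0.53, "y": 0.42, "z": 0.1, "wx": 0, "wy": 0, "wz": 0, "claw": 85}, {"x": -0.53, "y": 0.42, "z": 0.1, "wx": 0, "wy": 0, "wz": 0, "claw": 85}, {"x": -0.53, "y": 0.42, "z": 0.1, "wx": 0, "wy": 0, "wz": 0, "claw": 85}, {"x": -0.53, "y": 0.42, "z": 0.1, "wx": 0, "wy": 0, "wz": 0, "claw": 85}, {"x": -0.53, "y": 0.42, "z": 0.1, "wx": 0, "wy": 0, "wz": 0, "claw": 85}, {"x": 0, "y": 0, "z": 0, "wx": 0, "wy": 0, "wz": 0, "claw": 85}, {"x": 0, "y": 0, "z": 0, "wx": 0, "wy": 0, "wz": 0, "claw": 85}])

```text
t: 2.0
ee_pos: [423.2, 302.9, 191.1]
tcp_rot: [[0.002, 1.0, -0.001], [1.0, -0.002, 0.0], [0.0, -0.001, -1.0]]
wrist_force: [-0.4, -0.0, -0.6]
gripper_width: 85.2
grasp_force: 0.0
```

```bash
python3 - <<'E'
from h import *
snap('wrist','w2'); s=manip.state(); print(s['t'],np.round(s['ee_pos'],2),np.round(s['tcp_rot'],4).tolist(),s['gripper_width'])
print(np.load('pics/w2.npz')['T'].round(2).tolist())
E
```

```text
2.05 [422.85 303.53 191.32] [[0.0009, 1.0, -0.0004], [1.0, -0.0008, 0.0005], [0.0005, -0.0004, -1.0]] 85.40863029750497
[[1.0, 0.0, -0.0, 423.28], [-0.0, 0.95, 0.3, 380.46], [0.0, -0.3, 0.95, 334.16], [0.0, 0.0, 0.0, 1.0]]
```

View pics/w2.png

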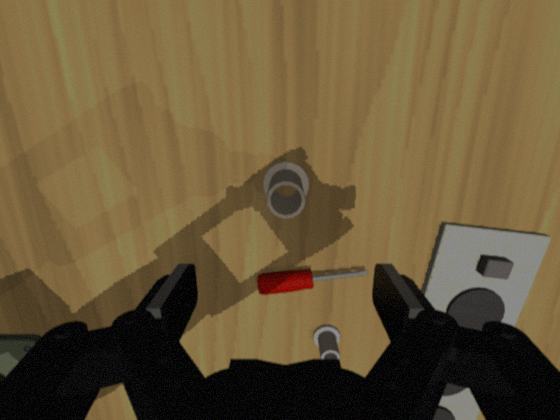

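D's rim is at (286,200), directly below the gripper. Now a refined rim fit: I'll project the edge pixels of the top band and fit a circle of known radius.

```bash
cat >> h.py <<'E'
from scipy.optimize import least_squares
def rim(tag,x,y,h,R,win=45,zoff=0,band=7):
    """centre of the round top (height h, radius R) near x,y, from depth image tag"""
    z=np.load(f'pics/{tag}.npz'); P=cloud(z['d'],z['K'],z['T'])
    near=np.hypot(P[...,0]-x,P[...,1]-y)<win
    m=near&(abs(P[...,2]-h-zoff)<band)
    q=P[m]; zt=np.median(q[:,2])
    c=np.median(q[:,:2],0)
    m=(m&(abs(P[...,2]-zt)<4)).astype(np.uint8)
    cs,_=cv2.findContours(m,cv2.RETR_EXTERNAL,cv2.CHAIN_APPROX_NONE)
    e=np.vstack([P[k[:,0,1],k[:,0,0],:2] for k in cs if len(k)>8])
    f=lambda p:np.hypot(e[:,0]-p[0],e[:,1]-p[1])-p[2]
    s=least_squares(f,[*c,R],loss='soft_l1')
    return s.x.round(2),round(float(zt),1),len(e),round(float(np.std(f(s.x))),2)
def disc(tag,x,y,zt=18.3):
    z=np.load(f'pics/{tag}.npz'); im,K,T=z['im'],z['K'],z['T']; P=cloud(z['d'],K,T)
    near=(np.hypot(P[...,0]-x,P[...,1]-y)<48)&(abs(P[...,2]-zt)<9)
    g=im.max(2); t,_=cv2.threshold(g[near].reshape(-1,1),0,255,cv2.THRESH_OTSU)
    m=(near&(g<t)).astype(np.uint8); m=cv2.morphologyEx(m,cv2.MORPH_OPEN,np.ones((3,3)))
    cs,_=cv2.findContours(m,cv2.RETR_EXTERNAL,cv2.CHAIN_APPROX_NONE); k=max(cs,key=cv2.contourArea)
    e=P[k[:,0,1],k[:,0,0],:2]
    f=lambda p:np.hypot(e[:,0]-p[0],e[:,1]-p[1])-p[2]
    s=least_squares(f,[x,y,35],loss='soft_l1')
    return s.x.round(2),np.median(P[m>0][:,2]).round(1),len(e),round(float(np.std(f(s.x))),2)
E
python3 - <<'E'
from h import *
for t in('scene0','side0'):
    print(t,rim(t,424,304,69,18))
    for d in((627,-132),(629,-40),(638,50.5),(657,145)): print(disc(t,*d))
print(rim('w2',424,304,69,18)); print(disc('w2',657,145)); print(rim('w2',476,100,41,12))
E
```

```text
scene0 (array([426.25, 303.84,  17.01]), 67.4, 35, 1.09)
(array([ 627.8 , -132.96,   33.58]), np.float64(18.7), 77, 1.01)
(array([629.23, -39.86,  33.31]), np.float64(18.7), 77, 0.77)
(array([638.12,  49.89,  33.43]), np.float64(18.8), 79, 1.24)
(array([657.22, 145.29,  33.47]), np.float64(18.9), 78, 1.0)
side0 (array([422.05, 303.39,  17.03]), 66.5, 40, 1.17)
(array([ 624.46, -133.78,   34.2 ]), np.float64(18.2), 91, 2.04)
(array([625.84, -40.82,  33.79]), np.float64(18.1), 88, 2.34)
(array([634.74,  49.37,  33.76]), np.float64(18.0), 79, 2.86)
(array([653.53, 143.89,  33.12]), np.float64(18.0), 74, 3.01)
(array([424.47, 305.52,  17.29]), 68.1, 108, 0.31)
(array([656.15, 153.78,  28.88]), np.float64(18.9), 149, 3.05)
(array([477.51, 103.53,   9.73]), 39.6, 63, 1.53)
```

arm_command(targets=[{"x": 0.04, "y": 0.025, "z": 0.4, "wx": 0, "wy": 0, "wz": 0, "claw": 85}, {"x": 0, "y": 0, "z": 0.4, "wx": 0, "wy": 0, "wz": 0, "claw": 85}, {"x": 0, "y": 0, "z": 0.5, "wx": 0, "wy": 0, "wz": 0, "claw": 85}, {"x": 0, "y": 0, "z": 0.5, "wx": 0, "wy": 0, "wz": 0, "claw": 85}, {"x": 0, "y": 0, "z": 0.5, "wx": 0, "wy": 0, "wz": 0, "claw": 85}, {"x": 0, "y": 0, "z": 0.4, "wx": 0, "wy": 0, "wz": 0, "claw": 85}, {"x": 0, "y": 0, "z": 0.3, "wx": 0, "wy": 0, "wz": 0, "claw": 85}, {"x": 0, "y": 0, "z": 0.3, "wx": 0, "wy": 0, "wz": 0, "claw": 85}, {"x": 0, "y": 0, "z": 0, "wx": 0, "wy": 0, "wz": 0, "claw": 60}, {"x": 0, "y": 0, "z": 0, "wx": 0, "wy": 0, "wz": 0, "claw": 45}, {"x": 0, "y": 0, "z": 0, "wx": 0, "wy": 0, "wz": 0, "claw": 30}, {"x": 0, "y": 0, "z": 0, "wx": 0, "wy": 0, "wz": 0, "claw": 30}, {"x": 0, "y": 0, "z": 0, "wx": 0, "wy": 0, "wz": 0, "claw": 30}, {"x": 0, "y": 0, "z": 0, "wx": 0, "wy": 0, "wz": 0, "claw": 30}, {"x": 0, "y": 0, "z": 0, "wx": 0, "wy": 0, "wz": 0, "claw": 30}, {"x": 0, "y": 0, "z": 0, "wx": 0, "wy": 0, "wz": 0, "claw": 30}], force=30)

```text
t: 3.65
ee_pos: [424.8, 306.0, 27.4]
tcp_rot: [[0.001, 1.0, 0.002], [1.0, -0.001, 0.002], [0.002, 0.002, -1.0]]
wrist_force: [-1.2, 1.9, 6.2]
gripper_width: 36.0
grasp_force: 30.1
```

```bash
python3 - <<'E'
from h import *
snap('wrist','w3'); s=manip.state(); print(s['t'],np.round(s['ee_pos'],2),s['gripper_width'],s['grasp_force'],s['wrist_force'])
print(rim('w3',424,304,69,18))
E
```

```text
3.7 [424.8  305.99  27.42] 36.07959650475675 30.14929510653019 [-1.4537609   2.06838344  6.20423676]
(array([424.82, 308.63,  20.6 ]), 68.0, 560, 6.18)
```

View pics/w3.png

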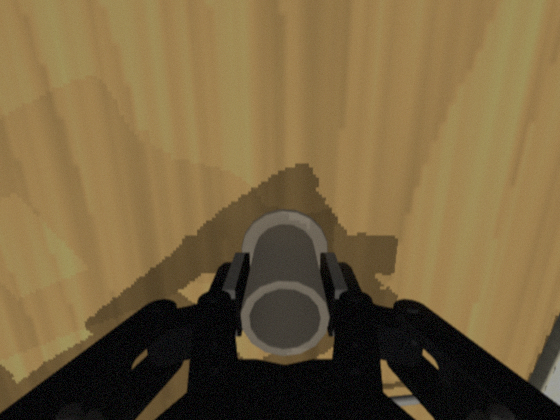

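Adapter D is gripped at 36.0 mm. Its rim is centred at about (286,318) between the pads. I'll lift it and refit the rim with a tighter window to get its place in the hand.

arm_command(targets=[{"x": 0, "y": 0, "z": -0.1, "wx": 0, "wy": 0, "wz": 0, "claw": 30}, {"x": 0, "y": 0, "z": -0.3, "wx": 0, "wy": 0, "wz": 0, "claw": 30}, {"x": 0, "y": 0, "z": -0.6, "wx": 0, "wy": 0, "wz": 0, "claw": 30}, {"x": 0, "y": 0, "z": -0.8, "wx": 0, "wy": 0, "wz": 0, "claw": 30}, {"x": 0, "y": 0, "z": -0.8, "wx": 0, "wy": 0, "wz": 0, "claw": 30}, {"x": 0, "y": 0, "z": -0.4, "wx": 0, "wy": 0, "wz": 0, "claw": 30}, {"x": -0.2, "y": 0.2, "z": 0, "wx": 0, "wy": 0, "wz": 0, "claw": 30}, {"x": -0.5, "y": 0.5, "z": 0, "wx": 0, "wy": 0, "wz": 0, "claw": 30}, {"x": -0.5, "y": 0.5, "z": 0, "wx": 0, "wy": 0, "wz": 0, "claw": 30}, {"x": -0.5, "y": 0.5, "z": 0, "wx": 0, "wy": 0, "wz": 0, "claw": 30}, {"x": -0.5, "y": 0.5, "z": 0, "wx": 0, "wy": 0, "wz": 0, "claw": 30}, {"x": -0.3, "y": 0.4, "z": 0, "wx": 0, "wy": 0, "wz": 0, "claw": 30}, {"x": 0, "y": 0.3, "z": 0, "wx": 0, "wy": 0, "wz": 0, "claw": 30}, {"x": 0, "y": 0, "z": 0, "wx": 0, "wy": 0, "wz": 0, "claw": 30}, {"x": 0, "y": 0, "z": 0, "wx": 0, "wy": 0, "wz": 0, "claw": 30}])

```text
t: 5.2
ee_pos: [568.4, 179.3, 174.6]
tcp_rot: [[0.001, 1.0, -0.003], [1.0, -0.001, -0.001], [-0.001, -0.003, -1.0]]
wrist_force: [-0.2, 0.0, -0.8]
gripper_width: 36.4
grasp_force: 30.2
```

```bash
cat >> h.py <<'E'
def held(tag,tcp,h,R):
    """rim of the held adapter, near the tool axis: bright top-band pixels only"""
    z=np.load(f'pics/{tag}.npz'); P=cloud(z['d'],z['K'],z['T']); g=z['im'].max(2)
    m=(np.hypot(P[...,0]-tcp[0],P[...,1]-tcp[1])<R+3)&(abs(P[...,2]-h)<4)&(g>70)
    q=P[m][:,:2]; r=np.hypot(*(q-tcp[:2]).T)
    f=lambda p:np.hypot(q[:,0]-p[0],q[:,1]-p[1])-(R-2)   # wall mid radius
    s=least_squares(f,tcp[:2],loss='soft_l1'); return s.x.round(2),m.sum(),np.median(P[m][:,2]).round(1),np.std(f(s.x)).round(2)
E
python3 - <<'E'
from h import *
snap('wrist','w4'); s=manip.state(); tcp=np.array(s['ee_pos']); print(s['t'],tcp.round(2),s['gripper_width'],s['wrist_force'])
print('w3',held('w3',np.array([424.8,306.0]),68,18))
print('w4',held('w4',tcp,tcp[2]+68-27.4,18))
print(rim('w2',424,304,69,18))
E
```

```text
5.25 [568.11 179.72 175.1 ] 36.23249089217483 [-0.28240645 -0.62474358 -0.43020297]
w3 (array([424.83, 305.62]), np.int64(1995), np.float64(68.4), np.float64(1.09))
w4 (array([568.59, 179.17]), np.int64(2090), np.float64(215.5), np.float64(1.13))
(array([424.47, 305.52,  17.29]), 68.1, 108, 0.31)
```

View pics/w4.png

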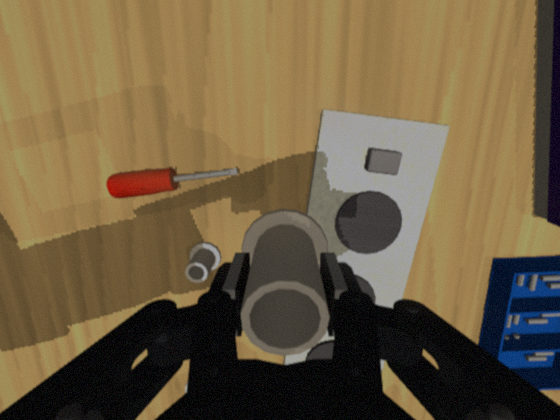

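The in-hand offset is under 0.5 mm, so the wrist camera can be trusted. The picture shows d4 clear at (369,222), while d3 is hidden by the gripper. I'll move to see d3 clearly.

arm_command(targets=[{"x": -0.3, "y": 0, "z": 0, "wx": 0, "wy": 0, "wz": 0, "claw": 30}, {"x": -0.6, "y": 0, "z": 0, "wx": 0, "wy": 0, "wz": 0, "claw": 30}, {"x": -0.6, "y": 0, "z": 0, "wx": 0, "wy": 0, "wz": 0, "claw": 30}, {"x": -0.3, "y": 0, "z": 0, "wx": 0, "wy": 0, "wz": 0, "claw": 30}, {"x": 0, "y": 0, "z": 0, "wx": 0, "wy": 0, "wz": 0, "claw": 30}, {"x": 0, "y": 0, "z": 0, "wx": 0, "wy": 0, "wz": 0, "claw": 30}])

```text
t: 5.85
ee_pos: [569.1, 90.5, 176.5]
tcp_rot: [[0.001, 1.0, 0.0], [1.0, -0.001, 0.001], [0.001, 0.0, -1.0]]
wrist_force: [0.1, -0.6, -1.2]
gripper_width: 35.8
grasp_force: 30.2
```

```bash
python3 - <<'E'
from h import *
snap('wrist','w5'); s=manip.state(); tcp=np.array(s['ee_pos']); print(s['t'],tcp.round(2))
print('w4 d4',disc('w4',656.5,145)); print('w5 d4',disc('w5',656.5,145),'d3',disc('w5',637.5,50)); print('C',rim('w4',476,101,41,12),rim('w5',476,101,41,12))
E
```

```text
5.9 [569.17  90.92 176.45]
w4 d4 (array([655.24, 146.5 ,  34.19]), np.float64(18.6), 188, 0.57)
w5 d4 (array([655.44, 145.94,  34.22]), np.float64(18.4), 209, 0.67) d3 (array([637.26,  52.11,  33.42]), np.float64(18.5), 181, 2.39)
C (array([477.83, 101.55,  11.25]), 39.7, 65, 0.44) (array([477.78, 101.29,  11.31]), 39.8, 69, 0.31)
```

d3's residual is too large because it's partly hidden. I'll shift a little further.

arm_command(targets=[{"x": -0.4, "y": -0.2, "z": 0, "wx": 0, "wy": 0, "wz": 0, "claw": 30}, {"x": -0.4, "y": -0.2, "z": 0, "wx": 0, "wy": 0, "wz": 0, "claw": 30}, {"x": 0, "y": 0, "z": 0, "wx": 0, "wy": 0, "wz": 0, "claw": 30}, {"x": 0, "y": 0, "z": 0, "wx": 0, "wy": 0, "wz": 0, "claw": 30}])

```text
t: 6.3
ee_pos: [549.5, 51.2, 176.5]
tcp_rot: [[0.0, 1.0, 0.001], [1.0, -0.0, 0.001], [0.001, 0.001, -1.0]]
wrist_force: [-0.2, -0.5, -0.5]
gripper_width: 35.8
grasp_force: 30.2
```

```bash
python3 - <<'E'
from h import *
snap('wrist','w6'); s=manip.state(); tcp=np.array(s['ee_pos']); print(s['t'],tcp.round(2))
print('d4',disc('w6',656,146),'d3',disc('w6',637,51)); print(disc('w6',628,-40)); print(held('w6',tcp,tcp[2]+40.6,18))
E
```

```text
6.35 [549.73  51.32 176.46]
d4 (array([655.33, 145.8 ,  34.14]), np.float64(18.4), 227, 0.56) d3 (array([635.93,  51.15,  34.16]), np.float64(18.5), 197, 0.86)
(array([633.26, -33.3 ,  28.4 ]), np.float64(18.7), 150, 7.35)
(array([549.56,  51.06]), np.int64(2206), np.float64(217.3), np.float64(1.15))
```

arm_command(targets=[{"x": 0, "y": 0.3, "z": 0, "wx": 0, "wy": 0, "wz": 0, "claw": 30}, {"x": 0, "y": 0.5, "z": 0, "wx": 0, "wy": 0, "wz": 0, "claw": 30}, {"x": 0, "y": 0.5, "z": 0.1, "wx": 0, "wy": 0, "wz": 0, "claw": 30}, {"x": 0, "y": 0.3, "z": 0.3, "wx": 0, "wy": 0, "wz": 0, "claw": 30}, {"x": 0, "y": 0.126, "z": 0.5, "wx": 0, "wy": 0, "wz": 0, "claw": 30}, {"x": 0, "y": 0, "z": 0.5, "wx": 0, "wy": 0, "wz": 0, "claw": 30}, {"x": 0, "y": 0, "z": 0.5, "wx": 0, "wy": 0, "wz": 0, "claw": 30}, {"x": 0, "y": 0, "z": 0.4, "wx": 0, "wy": 0, "wz": 0, "claw": 30}, {"x": 0, "y": 0, "z": 0.2, "wx": 0, "wy": 0, "wz": 0, "claw": 30}, {"x": 0, "y": 0, "z": 0.05, "wx": 0, "wy": 0, "wz": 0, "claw": 30}, {"x": 0, "y": 0, "z": 0, "wx": 0, "wy": 0, "wz": 0, "claw": 30}, {"x": 0, "y": 0, "z": 0, "wx": 0, "wy": 0, "wz": 0, "claw": 30}])

```text
t: 7.55
ee_pos: [636.5, 50.5, 50.0]
tcp_rot: [[0.0, 1.0, 0.003], [1.0, -0.0, 0.0], [0.0, 0.003, -1.0]]
wrist_force: [0.7, 0.3, -0.7]
gripper_width: 35.7
grasp_force: 30.2
```

arm_command(targets=[{"x": 0, "y": 0, "z": 0.02, "wx": 0, "wy": 0, "wz": 0, "claw": 30}, {"x": 0, "y": 0, "z": 0.02, "wx": 0, "wy": 0, "wz": 0, "claw": 30}, {"x": 0, "y": 0, "z": 0, "wx": 0, "wy": 0, "wz": 0, "claw": 30}])

```text
t: 7.85
ee_pos: [635.6, 50.1, 47.2]
tcp_rot: [[0.001, 1.0, 0.001], [1.0, -0.001, 0.0], [0.0, 0.001, -1.0]]
wrist_force: [-0.3, 0.2, -0.5]
gripper_width: 35.8
grasp_force: 30.2
```

arm_command(targets=[{"x": 0.01, "y": 0, "z": 0.015, "wx": 0, "wy": 0, "wz": 0, "claw": 30}, {"x": 0, "y": 0, "z": 0.01, "wx": 0, "wy": 0, "wz": 0, "claw": 30}, {"x": 0, "y": 0, "z": 0, "wx": 0, "wy": 0, "wz": 0, "claw": 30}])

```text
t: 8.15
ee_pos: [635.5, 50.7, 45.5]
tcp_rot: [[0.0, 1.0, 0.0], [1.0, -0.0, 0.0], [0.0, 0.0, -1.0]]
wrist_force: [-0.8, -0.6, -0.3]
gripper_width: 35.7
grasp_force: 30.2
```

arm_command(targets=[{"x": 0, "y": 0, "z": 0.012, "wx": 0, "wy": 0, "wz": 0, "claw": 30}, {"x": 0, "y": 0, "z": 0, "wx": 0, "wy": 0, "wz": 0, "claw": 30}])

```text
t: 8.35
ee_pos: [635.6, 50.6, 45.5]
tcp_rot: [[0.0, 1.0, 0.0], [1.0, -0.0, 0.0], [0.0, 0.0, -1.0]]
wrist_force: [-2.6, -0.5, 4.5]
gripper_width: 36.3
grasp_force: 30.5
```

arm_command(targets=[{"x": 0, "y": 0, "z": 0.012, "wx": 0, "wy": 0, "wz": 0, "claw": 30}, {"x": 0, "y": 0, "z": 0, "wx": 0, "wy": 0, "wz": 0, "claw": 30}])

```text
t: 8.55
ee_pos: [635.6, 50.6, 45.5]
tcp_rot: [[0.0, 1.0, 0.001], [1.0, -0.0, 0.0], [0.0, 0.001, -1.0]]
wrist_force: [-2.4, -0.8, 7.8]
gripper_width: 35.9
grasp_force: 30.8
```

It's in contact with 8 N. I'll release, rise, and step back to check the placing.

arm_command(targets=[{"x": 0, "y": 0, "z": 0, "wx": 0, "wy": 0, "wz": 0, "claw": 40}, {"x": 0, "y": 0, "z": 0, "wx": 0, "wy": 0, "wz": 0, "claw": 50}, {"x": 0, "y": 0, "z": 0, "wx": 0, "wy": 0, "wz": 0, "claw": 65}, {"x": 0, "y": 0, "z": 0, "wx": 0, "wy": 0, "wz": 0, "claw": 85}, {"x": 0, "y": 0, "z": -0.1, "wx": 0, "wy": 0, "wz": 0, "claw": 85}, {"x": 0, "y": 0, "z": -0.4, "wx": 0, "wy": 0, "wz": 0, "claw": 85}, {"x": 0, "y": 0, "z": -0.7, "wx": 0, "wy": 0, "wz": 0, "claw": 85}, {"x": 0, "y": 0, "z": -0.7, "wx": 0, "wy": 0, "wz": 0, "claw": 85}, {"x": 0, "y": 0, "z": -0.7, "wx": 0, "wy": 0, "wz": 0, "claw": 85}, {"x": 0.1, "y": -0.4, "z": 0, "wx": 0, "wy": 0, "wz": 0, "claw": 85}, {"x": 0.2, "y": -0.7, "z": 0, "wx": 0, "wy": 0, "wz": 0, "claw": 85}, {"x": 0.1, "y": -0.5, "z": 0, "wx": 0, "wy": 0, "wz": 0, "claw": 85}, {"x": 0, "y": 0, "z": 0, "wx": 0, "wy": 0, "wz": 0, "claw": 85}, {"x": 0, "y": 0, "z": 0, "wx": 0, "wy": 0, "wz": 0, "claw": 85}])

```text
t: 9.95
ee_pos: [555.8, 70.8, 175.1]
tcp_rot: [[0.0, 1.0, 0.002], [1.0, -0.0, 0.0], [0.0, 0.002, -1.0]]
wrist_force: [0.1, 0.4, -0.2]
gripper_width: 84.9
grasp_force: 0.0
```

```bash
python3 - <<'E'
from h import *
snap('wrist','w7'); s=manip.state(); tcp=np.array(s['ee_pos']); print(s['t'],tcp.round(2),s['gripper_width'])
print('D',rim('w7',635,51,86,18,win=30),'d4',disc('w7',655.3,146),'C',rim('w7',477.8,101.4,40,12,win=30))
E
```

```text
10.0 [556.4   70.66 174.93] 85.17867448227992
D (array([635.5 ,  50.18,  17.36]), 86.0, 120, 0.35) d4 (array([655.55, 145.76,  34.34]), np.float64(18.4), 213, 0.64) C (array([477.76, 101.19,  11.31]), 39.9, 71, 0.28)
```

View pics/w7.png

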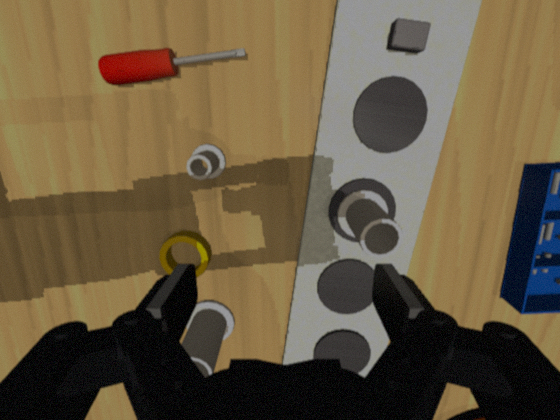

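D stands upright at (369,220), within 1 mm of d3's centre. Next is C (36), bound for d1.

arm_command(targets=[{"x": 0.2, "y": -0.4, "z": 0, "wx": 0, "wy": 0, "wz": 0, "claw": 85}, {"x": 0.21, "y": -0.6, "z": 0, "wx": 0, "wy": 0, "wz": 0, "claw": 85}, {"x": 0.2, "y": -0.366, "z": 0.2, "wx": 0, "wy": 0, "wz": 0, "claw": 85}, {"x": 0, "y": -0.2, "z": 0.4, "wx": 0, "wy": 0, "wz": 0, "claw": 85}, {"x": 0, "y": 0, "z": 0.6, "wx": 0, "wy": 0, "wz": 0, "claw": 80}, {"x": 0, "y": 0, "z": 0.6, "wx": 0, "wy": 0, "wz": 0, "claw": 75}, {"x": 0, "y": 0, "z": 0.6, "wx": 0, "wy": 0, "wz": 0, "claw": 70}, {"x": 0, "y": 0, "z": 0.4, "wx": 0, "wy": 0, "wz": 0, "claw": 65}, {"x": 0, "y": 0, "z": 0.3, "wx": 0, "wy": 0, "wz": 0, "claw": 60}, {"x": 0, "y": 0, "z": 0.1, "wx": 0, "wy": 0, "wz": 0, "claw": 60}, {"x": 0, "y": 0, "z": 0, "wx": 0, "wy": 0, "wz": 0, "claw": 60}, {"x": 0, "y": 0, "z": 0, "wx": 0, "wy": 0, "wz": 0, "claw": 60}])

```text
t: 11.2
ee_pos: [478.3, 101.3, 14.9]
tcp_rot: [[0.001, 1.0, 0.002], [1.0, -0.001, 0.0], [0.0, 0.002, -1.0]]
wrist_force: [0.1, -0.2, -0.4]
gripper_width: 60.0
grasp_force: 0.0
```

arm_command(targets=[{"x": 0, "y": 0, "z": 0.07, "wx": 0, "wy": 0, "wz": 0, "claw": 60}, {"x": 0, "y": 0, "z": 0, "wx": 0, "wy": 0, "wz": 0, "claw": 45}, {"x": 0, "y": 0, "z": 0, "wx": 0, "wy": 0, "wz": 0, "claw": 32}, {"x": 0, "y": 0, "z": 0, "wx": 0, "wy": 0, "wz": 0, "claw": 26}, {"x": 0, "y": 0, "z": 0, "wx": 0, "wy": 0, "wz": 0, "claw": 18}, {"x": 0, "y": 0, "z": 0, "wx": 0, "wy": 0, "wz": 0, "claw": 18}, {"x": 0, "y": 0, "z": 0, "wx": 0, "wy": 0, "wz": 0, "claw": 18}, {"x": 0, "y": 0, "z": 0, "wx": 0, "wy": 0, "wz": 0, "claw": 18}, {"x": 0, "y": 0, "z": 0, "wx": 0, "wy": 0, "wz": 0, "claw": 18}])

```text
t: 12.1
ee_pos: [477.4, 101.3, 11.2]
tcp_rot: [[0.0, 1.0, 0.001], [1.0, -0.0, 0.0], [0.0, 0.001, -1.0]]
wrist_force: [-1.1, -0.1, 4.4]
gripper_width: 23.2
grasp_force: 29.6
```

arm_command(targets=[{"x": 0, "y": 0, "z": -0.1, "wx": 0, "wy": 0, "wz": 0, "claw": 18}, {"x": 0, "y": 0, "z": -0.4, "wx": 0, "wy": 0, "wz": 0, "claw": 18}, {"x": 0, "y": 0, "z": -0.7, "wx": 0, "wy": 0, "wz": 0, "claw": 18}, {"x": 0, "y": 0, "z": -0.8, "wx": 0, "wy": 0, "wz": 0, "claw": 18}, {"x": 0, "y": 0, "z": -0.8, "wx": 0, "wy": 0, "wz": 0, "claw": 18}, {"x": 0, "y": 0, "z": -0.4, "wx": 0, "wy": 0, "wz": 0, "claw": 18}, {"x": -0.25, "y": 0.1, "z": 0, "wx": 0, "wy": 0, "wz": 0, "claw": 18}, {"x": -0.5, "y": 0.15, "z": 0, "wx": 0, "wy": 0, "wz": 0, "claw": 18}, {"x": -0.7, "y": 0.2, "z": 0, "wx": 0, "wy": 0, "wz": 0, "claw": 18}, {"x": -0.7, "y": 0.2, "z": 0, "wx": 0, "wy": 0, "wz": 0, "claw": 18}, {"x": -0.7, "y": 0.2, "z": 0, "wx": 0, "wy": 0, "wz": 0, "claw": 18}, {"x": -0.7, "y": 0.2, "z": 0, "wx": 0, "wy": 0, "wz": 0, "claw": 18}, {"x": -0.5, "y": 0.15, "z": 0, "wx": 0, "wy": 0, "wz": 0, "claw": 18}, {"x": -0.3, "y": 0.1, "z": 0, "wx": 0, "wy": 0, "wz": 0, "claw": 18}, {"x": -0.15, "y": 0.05, "z": 0, "wx": 0, "wy": 0, "wz": 0, "claw": 18}, {"x": 0, "y": 0, "z": 0, "wx": 0, "wy": 0, "wz": 0, "claw": 18}, {"x": 0, "y": 0, "z": 0, "wx": 0, "wy": 0, "wz": 0, "claw": 18}])

```text
t: 13.8
ee_pos: [544.2, -123.0, 170.4]
tcp_rot: [[-0.0, 1.0, -0.001], [1.0, 0.0, 0.001], [0.001, -0.001, -1.0]]
wrist_force: [-1.4, 0.7, -0.1]
gripper_width: 23.2
grasp_force: 29.5
```

```bash
python3 - <<'E'
from h import *
snap('wrist','w8'); s=manip.state(); tcp=np.array(s['ee_pos']); print(s['t'],tcp.round(2),s['gripper_width'])
print('d1',disc('w8',625.5,-132.5),'d2',disc('w8',627.5,-40),'held',held('w8',tcp,tcp[2]+40-11.2,12))
print('B',rim('w8',464,-95,82,21,win=35),'A',rim('w8',445,-285,54,15,win=35))
E
```

```text
13.85 [ 544.23 -122.79  170.65] 23.33249365618402
d1 (array([ 625.44, -132.23,   34.11]), np.float64(18.5), 193, 0.56) d2 (array([627.  , -39.66,  34.23]), np.float64(18.3), 225, 0.56) held (array([ 544.32, -122.4 ]), np.int64(1149), np.float64(199.4), np.float64(1.19))
  return _methods._mean(a, axis=axis, dtype=dtype,
  ret = ret.dtype.type(ret / rcount)
  ret = um.true_divide(
Traceback (most recent call last):
  File "h.py", line 21, in rim
    e=np.vstack([P[k[:,0,1],k[:,0,0],:2] for k in cs if len(k)>8])
ValueError: need at least one array to concatenate
```

View pics/w8.png

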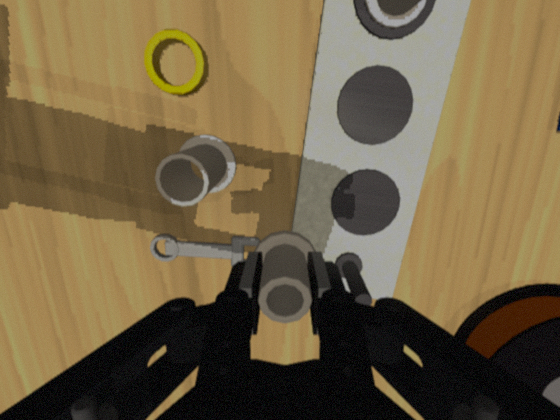

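d1 is clear at (366,202) and the adapter sits centred in the hand. The post at (350,275) gets 67 mm of clearance. I'll place on d1.

arm_command(targets=[{"x": -0.092, "y": 0.3, "z": 0, "wx": 0, "wy": 0, "wz": 0, "claw": 18}, {"x": -0.1, "y": 0.5, "z": 0, "wx": 0, "wy": 0, "wz": 0, "claw": 18}, {"x": 0, "y": 0.5, "z": 0.1, "wx": 0, "wy": 0, "wz": 0, "claw": 18}, {"x": 0, "y": 0.224, "z": 0.36, "wx": 0, "wy": 0, "wz": 0, "claw": 18}, {"x": 0, "y": 0.1, "z": 0.5, "wx": 0, "wy": 0, "wz": 0, "claw": 18}, {"x": 0, "y": 0, "z": 0.6, "wx": 0, "wy": 0, "wz": 0, "claw": 18}, {"x": 0, "y": 0, "z": 0.5, "wx": 0, "wy": 0, "wz": 0, "claw": 18}, {"x": 0, "y": 0, "z": 0.4, "wx": 0, "wy": 0, "wz": 0, "claw": 18}, {"x": 0, "y": 0, "z": 0.2, "wx": 0, "wy": 0, "wz": 0, "claw": 18}, {"x": 0, "y": 0, "z": 0.1, "wx": 0, "wy": 0, "wz": 0, "claw": 18}, {"x": 0, "y": 0, "z": 0, "wx": 0, "wy": 0, "wz": 0, "claw": 18}, {"x": 0, "y": 0, "z": 0, "wx": 0, "wy": 0, "wz": 0, "claw": 18}])

```text
t: 15.05
ee_pos: [626.6, -133.4, 34.0]
tcp_rot: [[0.0, 1.0, 0.002], [1.0, -0.0, -0.0], [-0.0, 0.002, -1.0]]
wrist_force: [-0.3, -0.1, 0.2]
gripper_width: 23.4
grasp_force: 29.5
```

arm_command(targets=[{"x": 0, "y": 0, "z": 0.02, "wx": 0, "wy": 0, "wz": 0, "claw": 18}, {"x": 0, "y": 0, "z": 0.01, "wx": 0, "wy": 0, "wz": 0, "claw": 18}, {"x": 0, "y": 0, "z": 0, "wx": 0, "wy": 0, "wz": 0, "claw": 18}])

```text
t: 15.35
ee_pos: [626.0, -133.5, 31.8]
tcp_rot: [[0.001, 1.0, 0.001], [1.0, -0.001, -0.0], [-0.0, 0.001, -1.0]]
wrist_force: [-0.4, -0.9, 0.0]
gripper_width: 23.4
grasp_force: 29.5
```

arm_command(targets=[{"x": 0, "y": 0, "z": 0.012, "wx": 0, "wy": 0, "wz": 0, "claw": 18}, {"x": 0, "y": 0, "z": 0, "wx": 0, "wy": 0, "wz": 0, "claw": 18}])

```text
t: 15.55
ee_pos: [625.8, -133.5, 30.8]
tcp_rot: [[0.0, 1.0, 0.0], [1.0, -0.0, 0.0], [0.0, 0.0, -1.0]]
wrist_force: [1.4, -0.3, -0.5]
gripper_width: 23.3
grasp_force: 29.5
```

arm_command(targets=[{"x": 0.015, "y": -0.005, "z": 0.012, "wx": 0, "wy": 0, "wz": 0, "claw": 18}, {"x": 0, "y": 0, "z": 0, "wx": 0, "wy": 0, "wz": 0, "claw": 18}])

```text
t: 15.75
ee_pos: [625.5, -132.6, 30.0]
tcp_rot: [[0.0, 1.0, -0.0], [1.0, -0.0, 0.0], [0.0, -0.0, -1.0]]
wrist_force: [0.3, 0.8, -0.8]
gripper_width: 23.2
grasp_force: 29.5
```

arm_command(targets=[{"x": 0, "y": 0, "z": 0.012, "wx": 0, "wy": 0, "wz": 0, "claw": 18}, {"x": 0, "y": 0, "z": 0, "wx": 0, "wy": 0, "wz": 0, "claw": 18}])

```text
t: 15.95
ee_pos: [625.5, -132.7, 29.4]
tcp_rot: [[0.0, 1.0, -0.0], [1.0, -0.0, 0.0], [0.0, -0.0, -1.0]]
wrist_force: [0.2, 0.7, 0.2]
gripper_width: 23.3
grasp_force: 29.5
```

arm_command(targets=[{"x": 0, "y": 0, "z": 0.012, "wx": 0, "wy": 0, "wz": 0, "claw": 18}, {"x": 0, "y": 0, "z": 0, "wx": 0, "wy": 0, "wz": 0, "claw": 18}])

```text
t: 16.15
ee_pos: [625.6, -132.7, 29.3]
tcp_rot: [[0.0, 1.0, 0.0], [1.0, -0.0, 0.0], [0.0, 0.0, -1.0]]
wrist_force: [-0.4, 0.3, 2.6]
gripper_width: 23.7
grasp_force: 29.8
```

arm_command(targets=[{"x": 0, "y": 0, "z": 0, "wx": 0, "wy": 0, "wz": 0, "claw": 28}, {"x": 0, "y": 0, "z": 0, "wx": 0, "wy": 0, "wz": 0, "claw": 38}, {"x": 0, "y": 0, "z": 0, "wx": 0, "wy": 0, "wz": 0, "claw": 50}, {"x": 0, "y": 0, "z": -0.1, "wx": 0, "wy": 0, "wz": 0, "claw": 60}, {"x": 0, "y": 0, "z": -0.4, "wx": 0, "wy": 0, "wz": 0, "claw": 70}, {"x": 0, "y": 0, "z": -0.7, "wx": 0, "wy": 0, "wz": 0, "claw": 80}, {"x": 0, "y": 0, "z": -0.7, "wx": 0, "wy": 0, "wz": 0, "claw": 85}, {"x": 0, "y": 0, "z": -0.7, "wx": 0, "wy": 0, "wz": 0, "claw": 85}, {"x": -0.15, "y": -0.2, "z": -0.3, "wx": 0, "wy": 0, "wz": 0, "claw": 85}, {"x": -0.4, "y": -0.5, "z": 0, "wx": 0, "wy": 0, "wz": 0, "claw": 85}, {"x": -0.6, "y": -0.7, "z": 0, "wx": 0, "wy": 0, "wz": 0, "claw": 85}, {"x": -0.6, "y": -0.7, "z": 0, "wx": 0, "wy": 0, "wz": 0, "claw": 85}, {"x": -0.6, "y": -0.7, "z": 0, "wx": 0, "wy": 0, "wz": 0, "claw": 85}, {"x": -0.4, "y": -0.5, "z": 0, "wx": 0, "wy": 0, "wz": 0, "claw": 85}, {"x": -0.25, "y": -0.3, "z": 0, "wx": 0, "wy": 0, "wz": 0, "claw": 85}, {"x": 0, "y": 0, "z": 0, "wx": 0, "wy": 0, "wz": 0, "claw": 85}, {"x": 0, "y": 0, "z": 0, "wx": 0, "wy": 0, "wz": 0, "claw": 85}])

```text
t: 17.85
ee_pos: [444.9, -282.6, 173.5]
tcp_rot: [[0.002, 1.0, -0.0], [1.0, -0.002, 0.001], [0.001, -0.0, -1.0]]
wrist_force: [0.3, -0.2, -0.4]
gripper_width: 84.9
grasp_force: 0.0
```

```bash
python3 - <<'E'
from h import *
snap('wrist','w9'); s=manip.state(); tcp=np.array(s['ee_pos']); print(s['t'],tcp.round(2),s['gripper_width'])
for a in((446,-285,54,15),(625.5,-132.5,58,12),(464,-95,82,21)):
  try: print(rim('w9',*a,win=35))
  except Exception as e: print(a,'hidden')
E
```

```text
17.9 [ 445.48 -282.32  173.59] 84.6087786876396
(array([ 446.01, -284.54,   14.32]), 54.0, 91, 0.27)
(array([ 624.67, -134.05,   10.13]), 57.2, 156, 1.63)
(464, -95, 82, 21) hidden
  return _methods._mean(a, axis=axis, dtype=dtype,
  ret = ret.dtype.type(ret / rcount)
  ret = um.true_divide(
```

View pics/w9.png

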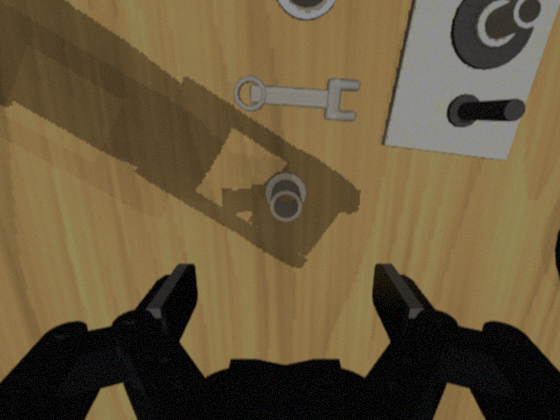

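A is at (286,205), almost below the tool. C stands upright on d1 at (500,25). Now I'll grip A (44).

arm_command(targets=[{"x": -0.04, "y": 0.018, "z": 0.3, "wx": 0, "wy": 0, "wz": 0, "claw": 85}, {"x": 0, "y": 0, "z": 0.5, "wx": 0, "wy": 0, "wz": 0, "claw": 80}, {"x": 0, "y": 0, "z": 0.6, "wx": 0, "wy": 0, "wz": 0, "claw": 75}, {"x": 0, "y": 0, "z": 0.6, "wx": 0, "wy": 0, "wz": 0, "claw": 70}, {"x": 0, "y": 0, "z": 0.5, "wx": 0, "wy": 0, "wz": 0, "claw": 65}, {"x": 0, "y": 0, "z": 0.35, "wx": 0, "wy": 0, "wz": 0, "claw": 65}, {"x": 0, "y": 0, "z": 0.22, "wx": 0, "wy": 0, "wz": 0, "claw": 65}, {"x": 0, "y": 0, "z": 0, "wx": 0, "wy": 0, "wz": 0, "claw": 65}, {"x": 0, "y": 0, "z": 0, "wx": 0, "wy": 0, "wz": 0, "claw": 50}, {"x": 0, "y": 0, "z": 0, "wx": 0, "wy": 0, "wz": 0, "claw": 38}, {"x": 0, "y": 0, "z": 0, "wx": 0, "wy": 0, "wz": 0, "claw": 32}, {"x": 0, "y": 0, "z": 0, "wx": 0, "wy": 0, "wz": 0, "claw": 24}, {"x": 0, "y": 0, "z": 0, "wx": 0, "wy": 0, "wz": 0, "claw": 24}, {"x": 0, "y": 0, "z": 0, "wx": 0, "wy": 0, "wz": 0, "claw": 24}, {"x": 0, "y": 0, "z": 0, "wx": 0, "wy": 0, "wz": 0, "claw": 24}, {"x": 0, "y": 0, "z": 0, "wx": 0, "wy": 0, "wz": 0, "claw": 24}])

```text
t: 19.5
ee_pos: [446.9, -284.9, 21.5]
tcp_rot: [[0.001, 1.0, 0.002], [1.0, -0.001, -0.001], [-0.001, 0.002, -1.0]]
wrist_force: [-0.9, 0.9, 6.6]
gripper_width: 29.8
grasp_force: 29.7
```

arm_command(targets=[{"x": 0, "y": 0, "z": -0.1, "wx": 0, "wy": 0, "wz": 0, "claw": 24}, {"x": 0, "y": 0, "z": -0.4, "wx": 0, "wy": 0, "wz": 0, "claw": 24}, {"x": 0, "y": 0, "z": -0.7, "wx": 0, "wy": 0, "wz": 0, "claw": 24}, {"x": 0, "y": 0, "z": -0.8, "wx": 0, "wy": 0, "wz": 0, "claw": 24}, {"x": 0, "y": 0, "z": -0.7, "wx": 0, "wy": 0, "wz": 0, "claw": 24}, {"x": 0, "y": 0, "z": -0.4, "wx": 0, "wy": 0, "wz": 0, "claw": 24}, {"x": 0.2, "y": 0.1, "z": 0, "wx": 0, "wy": 0, "wz": 0, "claw": 24}, {"x": 0.5, "y": 0.2, "z": 0, "wx": 0, "wy": 0, "wz": 0, "claw": 24}, {"x": 0.7, "y": 0.26, "z": 0, "wx": 0, "wy": 0, "wz": 0, "claw": 24}, {"x": 0.7, "y": 0.26, "z": 0, "wx": 0, "wy": 0, "wz": 0, "claw": 24}, {"x": 0.7, "y": 0.26, "z": 0, "wx": 0, "wy": 0, "wz": 0, "claw": 24}, {"x": 0.7, "y": 0.26, "z": 0, "wx": 0, "wy": 0, "wz": 0, "claw": 24}, {"x": 0.7, "y": 0.26, "z": 0, "wx": 0, "wy": 0, "wz": 0, "claw": 24}, {"x": 0.5, "y": 0.2, "z": 0, "wx": 0, "wy": 0, "wz": 0, "claw": 24}, {"x": 0.2, "y": 0.16, "z": 0, "wx": 0, "wy": 0, "wz": 0, "claw": 24}, {"x": 0, "y": 0, "z": 0, "wx": 0, "wy": 0, "wz": 0, "claw": 24}, {"x": 0, "y": 0, "z": 0, "wx": 0, "wy": 0, "wz": 0, "claw": 24}])

```text
t: 21.2
ee_pos: [543.9, -40.2, 174.7]
tcp_rot: [[0.0, 1.0, -0.002], [1.0, -0.0, -0.0], [-0.0, -0.002, -1.0]]
wrist_force: [0.5, -0.4, -0.5]
gripper_width: 29.8
grasp_force: 29.8
```

```bash
python3 - <<'E'
from h import *
snap('wrist','w10'); s=manip.state(); tcp=np.array(s['ee_pos']); print(s['t'],tcp.round(2),s['gripper_width'])
print('d2',disc('w10',627.,-39.7),'held',held('w10',tcp,tcp[2]+54-21.5,15))
E
```

```text
21.25 [543.91 -40.59 174.91] 29.740766613974145
d2 (array([626.76, -39.02,  34.07]), np.float64(18.5), 205, 0.79) held (array([544.12, -39.5 ]), np.int64(1605), np.float64(207.4), np.float64(1.21))
```

arm_command(targets=[{"x": 0.008, "y": 0.3, "z": 0, "wx": 0, "wy": 0, "wz": 0, "claw": 24}, {"x": 0, "y": 0.5, "z": 0, "wx": 0, "wy": 0, "wz": 0, "claw": 24}, {"x": 0, "y": 0.5, "z": 0.1, "wx": 0, "wy": 0, "wz": 0, "claw": 24}, {"x": 0, "y": 0.258, "z": 0.34, "wx": 0, "wy": 0, "wz": 0, "claw": 24}, {"x": 0, "y": 0.1, "z": 0.5, "wx": 0, "wy": 0, "wz": 0, "claw": 24}, {"x": 0, "y": 0, "z": 0.5, "wx": 0, "wy": 0, "wz": 0, "claw": 24}, {"x": 0, "y": 0, "z": 0.5, "wx": 0, "wy": 0, "wz": 0, "claw": 24}, {"x": 0, "y": 0, "z": 0.4, "wx": 0, "wy": 0, "wz": 0, "claw": 24}, {"x": 0, "y": 0, "z": 0.2, "wx": 0, "wy": 0, "wz": 0, "claw": 24}, {"x": 0, "y": 0, "z": 0.1, "wx": 0, "wy": 0, "wz": 0, "claw": 24}, {"x": 0, "y": 0, "z": 0.02, "wx": 0, "wy": 0, "wz": 0, "claw": 24}, {"x": 0, "y": 0, "z": 0.01, "wx": 0, "wy": 0, "wz": 0, "claw": 24}, {"x": 0, "y": 0, "z": 0, "wx": 0, "wy": 0, "wz": 0, "claw": 24}])

```text
t: 22.55
ee_pos: [628.1, -39.4, 43.0]
tcp_rot: [[0.0, 1.0, 0.002], [1.0, -0.0, -0.0], [-0.0, 0.002, -1.0]]
wrist_force: [0.6, -0.4, -1.1]
gripper_width: 29.6
grasp_force: 29.8
```

arm_command(targets=[{"x": 0, "y": 0, "z": 0.012, "wx": 0, "wy": 0, "wz": 0, "claw": 24}, {"x": 0, "y": 0, "z": 0, "wx": 0, "wy": 0, "wz": 0, "claw": 24}])

```text
t: 22.75
ee_pos: [627.7, -39.2, 41.8]
tcp_rot: [[0.0, 1.0, 0.001], [1.0, -0.0, 0.0], [0.0, 0.001, -1.0]]
wrist_force: [-0.7, -0.3, -0.9]
gripper_width: 29.7
grasp_force: 29.8
```

Trim by (-0.8, -0.7) mm and continue down in half-millimetre steps.

arm_command(targets=[{"x": -0.014, "y": -0.014, "z": 0.015, "wx": 0, "wy": 0, "wz": 0, "claw": 24}, {"x": 0, "y": 0, "z": 0.01, "wx": 0, "wy": 0, "wz": 0, "claw": 24}, {"x": 0, "y": 0, "z": 0, "wx": 0, "wy": 0, "wz": 0, "claw": 24}])

```text
t: 23.05
ee_pos: [626.6, -40.0, 40.0]
tcp_rot: [[0.0, 1.0, -0.0], [1.0, -0.0, 0.0], [0.0, -0.0, -1.0]]
wrist_force: [-0.4, -0.5, -0.6]
gripper_width: 29.8
grasp_force: 29.8
```

arm_command(targets=[{"x": 0, "y": 0, "z": 0.012, "wx": 0, "wy": 0, "wz": 0, "claw": 24}, {"x": 0, "y": 0, "z": 0, "wx": 0, "wy": 0, "wz": 0, "claw": 24}])

```text
t: 23.25
ee_pos: [626.8, -40.0, 39.6]
tcp_rot: [[0.0, 1.0, 0.0], [1.0, -0.0, 0.0], [0.0, 0.0, -1.0]]
wrist_force: [0.6, 0.8, 0.2]
gripper_width: 29.8
grasp_force: 29.9
```

arm_command(targets=[{"x": 0, "y": 0, "z": 0.012, "wx": 0, "wy": 0, "wz": 0, "claw": 24}, {"x": 0, "y": 0, "z": 0, "wx": 0, "wy": 0, "wz": 0, "claw": 24}])

```text
t: 23.45
ee_pos: [626.8, -39.9, 39.5]
tcp_rot: [[0.0, 1.0, 0.0], [1.0, -0.0, 0.0], [0.0, 0.0, -1.0]]
wrist_force: [-3.0, -0.3, 5.3]
gripper_width: 29.6
grasp_force: 30.2
```

arm_command(targets=[{"x": 0, "y": 0, "z": 0, "wx": 0, "wy": 0, "wz": 0, "claw": 34}, {"x": 0, "y": 0, "z": 0, "wx": 0, "wy": 0, "wz": 0, "claw": 44}, {"x": 0, "y": 0, "z": 0, "wx": 0, "wy": 0, "wz": 0, "claw": 56}, {"x": 0, "y": 0, "z": -0.1, "wx": 0, "wy": 0, "wz": 0, "claw": 66}, {"x": 0, "y": 0, "z": -0.4, "wx": 0, "wy": 0, "wz": 0, "claw": 76}, {"x": 0, "y": 0, "z": -0.7, "wx": 0, "wy": 0, "wz": 0, "claw": 85}, {"x": 0, "y": 0, "z": -0.7, "wx": 0, "wy": 0, "wz": 0, "claw": 85}, {"x": 0, "y": 0, "z": -0.6, "wx": 0, "wy": 0, "wz": 0, "claw": 85}, {"x": -0.11, "y": -0.25, "z": -0.3, "wx": 0, "wy": 0, "wz": 0, "claw": 85}, {"x": -0.2, "y": -0.6, "z": 0, "wx": 0, "wy": 0, "wz": 0, "claw": 85}, {"x": -0.25, "y": -0.8, "z": 0, "wx": 0, "wy": 0, "wz": 0, "claw": 85}, {"x": -0.25, "y": -0.8, "z": 0, "wx": 0, "wy": 0, "wz": 0, "claw": 85}, {"x": -0.2, "y": -0.5, "z": 0, "wx": 0, "wy": 0, "wz": 0, "claw": 85}, {"x": -0.1, "y": -0.3, "z": 0, "wx": 0, "wy": 0, "wz": 0, "claw": 85}, {"x": 0, "y": 0, "z": 0, "wx": 0, "wy": 0, "wz": 0, "claw": 85}, {"x": 0, "y": 0, "z": 0, "wx": 0, "wy": 0, "wz": 0, "claw": 85}])

```text
t: 25.05
ee_pos: [465.0, -95.5, 179.0]
tcp_rot: [[0.001, 1.0, 0.001], [1.0, -0.001, 0.0], [0.0, 0.001, -1.0]]
wrist_force: [0.5, 0.8, -0.5]
gripper_width: 84.9
grasp_force: 0.0
```

```bash
python3 - 2>/dev/null <<'E'
from h import *
snap('wrist','w11'); s=manip.state(); tcp=np.array(s['ee_pos']); print(s['t'],tcp.round(2),s['gripper_width'])
for a in((464.5,-95.5,82,21),(625.5,-132.5,58,12),(627,-39.5,72,15)):
  try: print(rim('w11',*a,win=30))
  except Exception as e: print(a,'hidden')
E
```

```text
25.1 [465.41 -95.38 178.97] 85.05050549435555
(array([464.64, -94.53,  20.26]), 82.0, 139, 0.33)
(array([ 625.53, -132.21,   11.33]), 57.8, 70, 0.41)
(array([626.49, -39.7 ,  14.47]), 71.7, 113, 0.39)
```

View pics/w11.png

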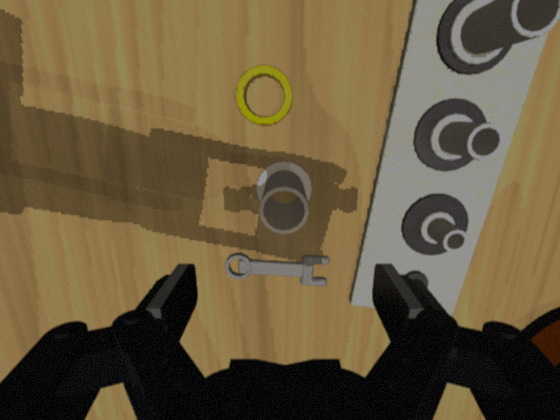

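C and A are within 0.5 mm of their disc centres. B's rim is at (284,210) under the tool, so I'll grip it.

arm_command(targets=[{"x": 0.018, "y": -0.01, "z": 0.3, "wx": 0, "wy": 0, "wz": 0, "claw": 85}, {"x": 0, "y": 0, "z": 0.5, "wx": 0, "wy": 0, "wz": 0, "claw": 85}, {"x": 0, "y": 0, "z": 0.6, "wx": 0, "wy": 0, "wz": 0, "claw": 85}, {"x": 0, "y": 0, "z": 0.6, "wx": 0, "wy": 0, "wz": 0, "claw": 85}, {"x": 0, "y": 0, "z": 0.5, "wx": 0, "wy": 0, "wz": 0, "claw": 85}, {"x": 0, "y": 0, "z": 0.3, "wx": 0, "wy": 0, "wz": 0, "claw": 80}, {"x": 0, "y": 0, "z": 0.08, "wx": 0, "wy": 0, "wz": 0, "claw": 75}, {"x": 0, "y": 0, "z": 0, "wx": 0, "wy": 0, "wz": 0, "claw": 70}, {"x": 0, "y": 0, "z": 0, "wx": 0, "wy": 0, "wz": 0, "claw": 58}, {"x": 0, "y": 0, "z": 0, "wx": 0, "wy": 0, "wz": 0, "claw": 48}, {"x": 0, "y": 0, "z": 0, "wx": 0, "wy": 0, "wz": 0, "claw": 43}, {"x": 0, "y": 0, "z": 0, "wx": 0, "wy": 0, "wz": 0, "claw": 35}, {"x": 0, "y": 0, "z": 0, "wx": 0, "wy": 0, "wz": 0, "claw": 35}, {"x": 0, "y": 0, "z": 0, "wx": 0, "wy": 0, "wz": 0, "claw": 35}, {"x": 0, "y": 0, "z": 0, "wx": 0, "wy": 0, "wz": 0, "claw": 35}, {"x": 0, "y": 0, "z": 0, "wx": 0, "wy": 0, "wz": 0, "claw": 35}])

```text
t: 26.7
ee_pos: [464.4, -94.6, 35.9]
tcp_rot: [[0.001, 1.0, 0.002], [1.0, -0.001, -0.0], [-0.0, 0.002, -1.0]]
wrist_force: [-0.2, 1.8, 6.0]
gripper_width: 42.0
grasp_force: 30.3
```

arm_command(targets=[{"x": 0, "y": 0, "z": -0.1, "wx": 0, "wy": 0, "wz": 0, "claw": 35}, {"x": 0, "y": 0, "z": -0.4, "wx": 0, "wy": 0, "wz": 0, "claw": 35}, {"x": 0, "y": 0, "z": -0.7, "wx": 0, "wy": 0, "wz": 0, "claw": 35}, {"x": 0, "y": 0, "z": -0.8, "wx": 0, "wy": 0, "wz": 0, "claw": 35}, {"x": 0, "y": 0, "z": -0.6, "wx": 0, "wy": 0, "wz": 0, "claw": 35}, {"x": 0, "y": 0, "z": -0.4, "wx": 0, "wy": 0, "wz": 0, "claw": 35}, {"x": 0.2, "y": 0.1, "z": 0, "wx": 0, "wy": 0, "wz": 0, "claw": 35}, {"x": 0.5, "y": 0.2, "z": 0, "wx": 0, "wy": 0, "wz": 0, "claw": 35}, {"x": 0.7, "y": 0.28, "z": 0, "wx": 0, "wy": 0, "wz": 0, "claw": 35}, {"x": 0.7, "y": 0.28, "z": 0, "wx": 0, "wy": 0, "wz": 0, "claw": 35}, {"x": 0.7, "y": 0.28, "z": 0, "wx": 0, "wy": 0, "wz": 0, "claw": 35}, {"x": 0.7, "y": 0.28, "z": 0, "wx": 0, "wy": 0, "wz": 0, "claw": 35}, {"x": 0.7, "y": 0.28, "z": 0, "wx": 0, "wy": 0, "wz": 0, "claw": 35}, {"x": 0.4, "y": 0.2, "z": 0, "wx": 0, "wy": 0, "wz": 0, "claw": 35}, {"x": 0.21, "y": 0.11, "z": 0, "wx": 0, "wy": 0, "wz": 0, "claw": 35}, {"x": 0, "y": 0, "z": 0, "wx": 0, "wy": 0, "wz": 0, "claw": 35}, {"x": 0, "y": 0, "z": 0, "wx": 0, "wy": 0, "wz": 0, "claw": 35}])

```text
t: 28.4
ee_pos: [563.5, 145.3, 184.1]
tcp_rot: [[0.0, 1.0, -0.002], [1.0, -0.0, -0.001], [-0.001, -0.002, -1.0]]
wrist_force: [0.0, -0.9, -0.7]
gripper_width: 42.1
grasp_force: 30.7
```

```bash
python3 - <<'E'
from h import *
snap('wrist','w12'); s=manip.state(); tcp=np.array(s['ee_pos']); print(s['t'],tcp.round(2),s['gripper_width'])
print('d4',disc('w12',655.4,145.9),'held',held('w12',tcp,tcp[2]+82-35.9,21))
E
```

```text
28.45 [563.55 144.94 184.41] 42.02955340562722
d4 (array([655.33, 146.25,  34.19]), np.float64(18.5), 190, 0.9) held (array([563.7 , 145.66]), np.int64(2258), np.float64(230.4), np.float64(1.1))
```

arm_command(targets=[{"x": 0, "y": 0.3, "z": 0, "wx": 0, "wy": 0, "wz": 0, "claw": 35}, {"x": 0, "y": 0.5, "z": 0, "wx": 0, "wy": 0, "wz": 0, "claw": 35}, {"x": 0, "y": 0.5, "z": 0.1, "wx": 0, "wy": 0, "wz": 0, "claw": 35}, {"x": 0, "y": 0.386, "z": 0.33, "wx": 0, "wy": 0, "wz": 0, "claw": 35}, {"x": 0, "y": 0.15, "z": 0.5, "wx": 0, "wy": 0, "wz": 0, "claw": 35}, {"x": 0, "y": 0, "z": 0.5, "wx": 0, "wy": 0, "wz": 0, "claw": 35}, {"x": 0, "y": 0, "z": 0.5, "wx": 0, "wy": 0, "wz": 0, "claw": 35}, {"x": 0, "y": 0, "z": 0.35, "wx": 0, "wy": 0, "wz": 0, "claw": 35}, {"x": 0, "y": 0, "z": 0.15, "wx": 0, "wy": 0, "wz": 0, "claw": 35}, {"x": 0, "y": 0, "z": 0.1, "wx": 0, "wy": 0, "wz": 0, "claw": 35}, {"x": 0, "y": 0, "z": 0.02, "wx": 0, "wy": 0, "wz": 0, "claw": 35}, {"x": 0, "y": 0, "z": 0, "wx": 0, "wy": 0, "wz": 0, "claw": 35}])

```text
t: 29.65
ee_pos: [656.6, 145.7, 58.4]
tcp_rot: [[0.001, 1.0, 0.002], [1.0, -0.001, 0.0], [0.0, 0.002, -1.0]]
wrist_force: [0.5, 0.0, -1.4]
gripper_width: 42.2
grasp_force: 30.7
```

arm_command(targets=[{"x": 0, "y": 0, "z": 0.012, "wx": 0, "wy": 0, "wz": 0, "claw": 35}, {"x": 0, "y": 0, "z": 0, "wx": 0, "wy": 0, "wz": 0, "claw": 35}])

```text
t: 29.85
ee_pos: [656.5, 146.0, 57.6]
tcp_rot: [[0.0, 1.0, 0.001], [1.0, -0.0, 0.0], [0.0, 0.001, -1.0]]
wrist_force: [0.4, -0.6, -0.9]
gripper_width: 41.9
grasp_force: 30.7
```

arm_command(targets=[{"x": -0.01, "y": -0.018, "z": 0.02, "wx": 0, "wy": 0, "wz": 0, "claw": 35}, {"x": 0, "y": 0, "z": 0.02, "wx": 0, "wy": 0, "wz": 0, "claw": 35}, {"x": 0, "y": 0, "z": 0.012, "wx": 0, "wy": 0, "wz": 0, "claw": 35}, {"x": 0, "y": 0, "z": 0, "wx": 0, "wy": 0, "wz": 0, "claw": 35}])

```text
t: 30.25
ee_pos: [655.1, 145.4, 54.1]
tcp_rot: [[0.0, 1.0, -0.0], [1.0, -0.0, 0.0], [0.0, -0.0, -1.0]]
wrist_force: [-0.3, 1.0, -1.0]
gripper_width: 41.9
grasp_force: 30.7
```

arm_command(targets=[{"x": 0, "y": 0, "z": 0.012, "wx": 0, "wy": 0, "wz": 0, "claw": 35}, {"x": 0, "y": 0, "z": 0, "wx": 0, "wy": 0, "wz": 0, "claw": 35}])

```text
t: 30.45
ee_pos: [655.2, 145.4, 54.0]
tcp_rot: [[0.0, 1.0, 0.0], [1.0, -0.0, 0.0], [0.0, 0.0, -1.0]]
wrist_force: [-1.5, -0.0, 2.3]
gripper_width: 41.9
grasp_force: 30.8
```

Contact at 2.3 N. I'll release, rise, and step back to check all four.

arm_command(targets=[{"x": 0, "y": 0, "z": 0, "wx": 0, "wy": 0, "wz": 0, "claw": 46}, {"x": 0, "y": 0, "z": 0, "wx": 0, "wy": 0, "wz": 0, "claw": 56}, {"x": 0, "y": 0, "z": 0, "wx": 0, "wy": 0, "wz": 0, "claw": 70}, {"x": 0, "y": 0, "z": -0.1, "wx": 0, "wy": 0, "wz": 0, "claw": 80}, {"x": 0, "y": 0, "z": -0.4, "wx": 0, "wy": 0, "wz": 0, "claw": 85}, {"x": 0, "y": 0, "z": -0.7, "wx": 0, "wy": 0, "wz": 0, "claw": 85}, {"x": 0, "y": 0, "z": -0.7, "wx": 0, "wy": 0, "wz": 0, "claw": 85}, {"x": 0, "y": 0, "z": -0.7, "wx": 0, "wy": 0, "wz": 0, "claw": 85}, {"x": 0, "y": -0.3, "z": -0.4, "wx": 0, "wy": 0, "wz": 0, "claw": 85}, {"x": -0.3, "y": -0.6, "z": -0.3, "wx": 0, "wy": 0, "wz": 0, "claw": 85}, {"x": -0.4, "y": -0.7, "z": 0, "wx": 0, "wy": 0, "wz": 0, "claw": 85}, {"x": -0.4, "y": -0.7, "z": 0, "wx": 0, "wy": 0, "wz": 0, "claw": 85}, {"x": -0.4, "y": -0.5, "z": 0, "wx": 0, "wy": 0, "wz": 0, "claw": 85}, {"x": -0.2, "y": -0.2, "z": 0, "wx": 0, "wy": 0, "wz": 0, "claw": 85}, {"x": 0, "y": 0, "z": 0, "wx": 0, "wy": 0, "wz": 0, "claw": 85}, {"x": 0, "y": 0, "z": 0, "wx": 0, "wy": 0, "wz": 0, "claw": 85}])

```text
t: 32.05
ee_pos: [506.5, 60.8, 219.1]
tcp_rot: [[0.001, 1.0, 0.002], [1.0, -0.001, 0.001], [0.001, 0.002, -1.0]]
wrist_force: [-0.6, -0.1, 0.2]
gripper_width: 85.0
grasp_force: 0.0
```

```bash
python3 - 2>/dev/null <<'E'
from h import *
snap('wrist','w13'); snap('scene','s13'); s=manip.state(); print(s['t'],np.round(s['ee_pos'],1))
for n,a in zip('CADB',((625.4,-132.2,58,12),(626.9,-39.4,72,15),(635.9,51.1,86,18),(655.4,146,100,21))):
  for t in('w13','s13'):
    try: print(n,t,rim(t,*a,win=32))
    except Exception as e: print(n,t,'hidden')
a=cv2.imread('pics/w13.png'); b=cv2.resize(cv2.imread('pics/s13.png')[140:290,160:410],(560,336))
cv2.imwrite('pics/m13.png',cv2.resize(np.vstack([a,b]),None,fx=.79,fy=.79))
E
```

```text
32.15 [506.6  61.1 218.6]
C w13 (array([ 624.79, -131.43,    9.89]), 56.8, 76, 1.39)
C s13 (array([ 627.1 , -133.37,   10.85]), 57.6, 26, 0.96)
A w13 (array([ 8754.03, 20833.99, 22385.48]), 67.9, 12, 0.29)
A s13 (array([628.44, -40.37,  14.12]), 71.2, 37, 0.98)
D w13 (array([635.48,  50.13,  17.31]), 85.8, 107, 0.42)
D s13 (array([637.39,  49.42,  16.94]), 85.2, 42, 0.86)
B w13 (array([654.92, 145.17,  20.36]), 99.8, 158, 0.36)
B s13 (array([656.56, 144.51,  19.98]), 99.5, 50, 0.78)
```

View pics/m13.png

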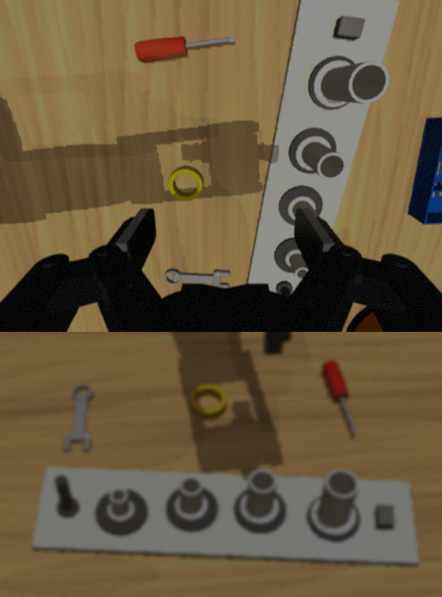

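All four stand upright, rising in size away from the post, each within about 1 mm of its disc centre (scene inset x = 122, 192, 261 and 335). The gripper is clear, so I'll hand in.

```bash
python3 -c "
from rig import manip
print(manip.finish_job())"
```

```text
the job is handed in; nothing more can be done
None
```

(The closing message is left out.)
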